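# Find the packing shim that fits the clamp

### The arm

A 6-joint arm with a two-finger parallel gripper is mounted at the origin on the work surface; the furniture and walls round the work are solid. World frame = base frame: x ahead of the robot, y to its left, z up, the work surface at z = 0. Lengths are in m, angles in degrees, forces in N, time in s.
With the tool pointing down it reaches from about 0.4 to 0.825 m from the base axis. Payload 7 kg.
Tool frame: the origin (TCP) lies midway between the tips of the shut fingers; the grasp point (between the pads) lies 19 mm behind it; z points along the fingers, y is the line along which they close (so a half turn about z gives the same grasp; the last joint's range is limited). The gripper opens to 88 mm and grips with 3 to 60 N. Pads are 19 mm wide; open, the fingers measure 130 mm over their backs; the gripper's body (78 mm by 193 mm) begins 47 mm behind the grasp point.
Start: joints at [-48.18, 20.546, 0.682, 0, -70.136, -16.507], TCP at [0.289, -0.61, 0.227] pointing down, gripper open.
Joint ranges: [-176.03, 176.03], [-82.01, 121.73], [-58.28, 71.71], [-173.87, 95.51], [-174.79, -0.11], [-173.66, 173.66]. Speed limits (degrees/s): [136.94, 136.94, 172.46, 180, 180, 180].

### API

Orientations are given as a 3x3 rotation matrix whose columns are the frame's x, y, z axes.
In Python, from rig import robot gives the robot as it stands. Calls block until the motion is done:
- robot.goto(position, orientation): joint-space move of the TCP to a pose.
- robot.servo_line(position, ori=None, speed=0.15): straight line of the TCP; ori=None keeps the orientation; speed is the mean speed in m/s.
- robot.movej(angles): joint-space move.
- robot.move_gripper(opening): opening from 0.0 (shut) to 1.0 (fully open); the grip force is fixed at half the most; returns when the fingers have stopped.
- robot.dwell(seconds).
- robot.ik(position, orientation): joint angles nearest the present ones, or None.
- robot.grab_frame(name): name is "side" or "top" or "wrist"; returns (picture, depth): 384x512x3 uint8, red, green, blue; 384x512 float32, m along the optical axis (not along the pixel's ray), 0 where there is no reading.
- robot.camera_info(name): a dict with "vfov" (degrees; the focal length in pixels is half the picture's height over the tangent of half this angle, whatever the lens; pixels are square), "cx", "cy" (the principal point, pixels), "view" (4x4, takes a point from world to camera coordinates); the wrist camera has in their place "T_tool_cam" (4x4, takes a point from camera to tool coordinates, whose origin is the TCP and whose axes are the flange's). Camera axes: x right, y down, z forward; pixel columns grow to the right and rows downward; lengths in m; the calibration is good to about 2 mm. A picture is of the moment at which its call begins: read the wrist's pose just before it. camera_info takes no time and is no camera call.
A pose or a line that the arm cannot do raises robot.Unreachable and nothing moves.
- robot.job_done(): hands the job in; it is judged then, once.
Readings, each from a call of its own:
- robot.read_t(): time.
- robot.read_qpos(): joint angles.
- robot.read_qvel(): joint speeds.
- robot.read_effort(): joint torques, N m.
- robot.read_position(): TCP position.
- robot.read_tcp_rot(): TCP orientation.
- robot.read_force(): force on the tool from outside, world axes, zero at the start.
- robot.read_ft_torque(): the same for the moment, N m.
- robot.read_grip_width(): opening from 0.0 (shut) to 1.0 (fully open).
- robot.read_finger_force(): force on a finger pad.
Only numpy, scipy, OpenCV 4.12 (cv2) and the standard library are available. Lean on these libraries where they do the work, as an engineer would, in place of code of your own. Each camera call takes 0.05 s, during which the arm holds its last target. There are 200 camera calls.

### The job

Find out by trying which of the three coloured packing shims (blue, green, yellow) is the thickest that goes into the aluminium clamp: slide them over the steel bed under the sprung black presser, gently, without forcing one that does not go in. Leave the one that fits pushed in straight and fully home against the back stop, held snugly by the presser, and let go of it; the other two must lie flat on the table, clear of the clamp. Do not disturb the pin tin, the eraser or the loupe.

Things in the scene. Friction and masses are not known exactly. Their poses are not given: they have to be found in the camera images.
- clamp: aluminium clamp fixed to the table, 140 mm wide (y), 52 high. Open mouth faces its -x; x points inward, z up. Origin: on the table, middle line, under the presser's front lip. Posts leave a passage y = -36..36 mm. Over 25 N against it damages it. The gap is set differently each time (6 to 14.5 mm): find it by trying; one shim always fits.
- presser_lip (a point): middle of the front lip's line on the table (clamp's axes). The black presser above: x = 0..38 mm, 64 wide, first 11 mm a sloped lead-in. Sprung down with 2 N; yields up 3.8 mm (3 N), then rigid. Shim 0.8 to 3.8 mm thicker than the gap: lifts it, held snugly, slides with up to 10 N (14 N with the lift at the grip). Thinner: lies loose. Thicker: is stopped at the lip.
- bed_mid (a point): point on the table under the middle of the flat steel bed (clamp's axes), which is 101 mm long (x) and 60 wide, from 62 mm before the lip to the back stop. Its top is 4 to 12.5 mm above the table, different each time: feel for it.
- back_stop (a point): point on the table under the face of the back stop, a dark plate 40 mm behind the lip (clamp's axes). With a shim fully home its front edge touches this face and its grip point lies 72 mm before it.
- shim_thin_grip (a point): blue plastic packing shim, 1 black dot: paddle-shaped, flat on the table: blade 60 long (x), 40 wide, 9 thick (mm), then a tail 24 long, 16 wide, same thickness. On the tail a grip block, 18 (x) by 16 (y), top 35 above the blade's top. Point: in the grip block, 20 above the blade's top (29 above the underside), 72 behind the blade's front edge. x points to the front edge, z up. 70 g.
- shim_mid_grip (a point): green plastic packing shim, 2 black dots: paddle-shaped, flat on the table: blade 60 long (x), 40 wide, 12 thick (mm), then a tail 24 long, 16 wide, same thickness. On the tail a grip block, 18 (x) by 16 (y), top 35 above the blade's top. Point: in the grip block, 20 above the blade's top (32 above the underside), 72 behind the blade's front edge. x points to the front edge, z up. 70 g.
- shim_thick_grip (a point): yellow plastic packing shim, 3 black dots: paddle-shaped, flat on the table: blade 60 long (x), 40 wide, 15 thick (mm), then a tail 24 long, 16 wide, same thickness. On the tail a grip block, 18 (x) by 16 (y), top 35 above the blade's top. Point: in the grip block, 20 above the blade's top (35 above the underside), 72 behind the blade's front edge. x points to the front edge, z up. 70 g.
- pin_tin: bystander: round pin tin, white with green lid, 64 mm across, 28 mm high; origin under its centre
- eraser: bystander: white eraser in a blue sleeve, 44x23x13 mm; origin under its centre
- loupe: bystander: small black magnifier loupe, 38 mm across, 34 mm high; origin under its centre
Things that resemble listed ones, but are neither listed nor needed, are in the scene too. Of the things shaped like the part that bears shim_thin_grip, the blue one is meant. Leave any purple look-alike of the part that bears shim_mid_grip alone.

How it is judged (in metres and radians):
At the end, for the whole second after the job is handed in: One shim is at rest in the clamp: within 5 mm of the back stop, 18 mm of the middle line, 0.15 rad of straight, flat, and pressed by the presser (over 1.2 N; a loose one has none). The other two lie flat on the table, grip points over 100 mm from the clamp's origin (((x of shim_thin_grip in the frame of clamp above -0.037 m and y of shim_thin_grip in the frame of clamp between -0.018 and 0.018 m and angle between the x axis of shim_thin_grip and the x axis of clamp, either way round below 0.15 rad and angle between shim_thin_grip's own z axis and vertical below 0.12 rad and contact force between shim_thin and clamp above 1.2 N and linear speed of shim_thin below 0.01 m/s and horizontal distance between each of shim_mid_grip, shim_thick_grip and clamp above 0.1 m and angle between each of shim_mid_grip, shim_thick_grip's own z axis and vertical below 0.1 rad and height (world z) of shim_mid_grip below 0.036 m and height (world z) of shim_thick_grip below 0.039 m) or (x of shim_mid_grip in the frame of clamp above -0.037 m and y of shim_mid_grip in the frame of clamp between -0.018 and 0.018 m and angle between the x axis of shim_mid_grip and the x axis of clamp, either way round below 0.15 rad and angle between shim_mid_grip's own z axis and vertical below 0.12 rad and contact force between shim_mid and clamp above 1.2 N and linear speed of shim_mid below 0.01 m/s and horizontal distance between each of shim_thin_grip, shim_thick_grip and clamp above 0.1 m and angle between each of shim_thin_grip, shim_thick_grip's own z axis and vertical below 0.1 rad and height (world z) of shim_thin_grip below 0.033 m and height (world z) of shim_thick_grip below 0.039 m) or (x of shim_thick_grip in the frame of clamp above -0.037 m and y of shim_thick_grip in the frame of clamp between -0.018 and 0.018 m and angle between the x axis of shim_thick_grip and the x axis of clamp, either way round below 0.15 rad and angle between shim_thick_grip's own z axis and vertical below 0.12 rad and contact force between shim_thick and clamp above 1.2 N and linear speed of shim_thick below 0.01 m/s and horizontal distance between each of shim_thin_grip, shim_mid_grip and clamp above 0.1 m and angle between each of shim_thin_grip, shim_mid_grip's own z axis and vertical below 0.1 rad and height (world z) of shim_thin_grip below 0.033 m and height (world z) of shim_mid_grip below 0.036 m))); the robot touches nothing.
It fails at once if a shim is pushed against the clamp with more than 25 N (contact force between any of shim_thin, shim_mid, shim_thick and clamp above 25 N).
It fails at once if the robot pushes the clamp itself with more than 25 N (contact force between any of the fingers, the arm and clamp above 25 N).
It fails at once if the pin tin, eraser or loupe is moved by more than 20 mm (distance of any of pin_tin, eraser, loupe from where it was at the start of the episode above 0.02 m).
It also fails if it takes over 72 s, if anything falls off the work surface, if the arm or the gripper's body presses on something with over 40 N, if the wrist force passes 120 N, or if a joint passes its speed limit or range.

## Working session

There is one attempt and no reset: what is moved stays moved. The work goes in short steps, each a Python script; the robot and the scene stay as the last script left them, time stands still between calls to the robot, and variables do not carry over. Pictures are saved under pics/ and viewed, at most 10 in all, crops included, and the job is handed in when it is done.

```bash
mkdir -p pics; ls
python3 - <<'E'
from rig import robot
import cv2,numpy as np
for n in("top","side"):
    p,d=robot.grab_frame(n); cv2.imwrite(f"pics/{n}0.png",p[:,:,::-1]); np.savez(f"{n}0.npz",p=p,d=d)
    print(n,robot.camera_info(n),d.min(),d.max())
print(robot.camera_info("wrist"),robot.read_t(),robot.read_tcp_rot())
E
```

```text
pics
top {'vfov': 57.53312536810433, 'cx': 259.23182077275465, 'cy': 191.65738899727725, 'view': array([[-0.00773308, -0.99990476, -0.01143105,  0.00210882],
       [-0.99655403,  0.00865025, -0.08249392,  0.51058661],
       [ 0.08258495,  0.01075373, -0.99652601,  1.09192684],
       [ 0.        ,  0.        ,  0.        ,  1.        ]])} 0.0 1.9727552
side {'vfov': 51.439384563311044, 'cx': 259.84926048254994, 'cy': 185.29438529335874, 'view': array([[-0.91539385, -0.40254892,  0.00291063,  0.47151651],
       [-0.17460729,  0.39052041, -0.9038839 ,  0.11840127],
       [ 0.36272082, -0.82791798, -0.42776796,  0.81568367],
       [ 0.        ,  0.        ,  0.        ,  1.        ]])} 0.0 3.999874
{'vfov': 68.94354443936363, 'cx': 256.00239155094897, 'cy': 185.20834309192205, 'T_tool_cam': array([[-9.13262354e-04, -9.62135314e-01, -2.72570731e-01,
         7.25625334e-02],
       [ 9.99999452e-01, -7.39120654e-04, -7.41560806e-04,
         1.59471777e-03],
       [ 5.12019182e-04, -2.72571259e-01,  9.62135462e-01,
        -1.58730591e-01],
       [ 0.00000000e+00,  0.00000000e+00,  0.00000000e+00,
         1.00000000e+00]])} 0.1 [[-9.04022419e-01 -4.27484264e-01 -8.17963226e-04]
 [-4.27485013e-01  9.04021453e-01  1.33267658e-03]
 [ 1.69758038e-04  1.55443652e-03 -9.99998777e-01]]
```

View pics/top0.png

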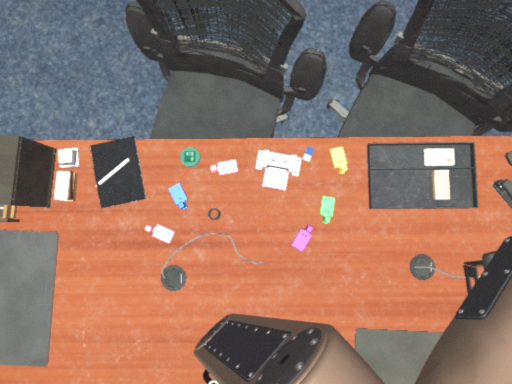

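View pics/side0.png

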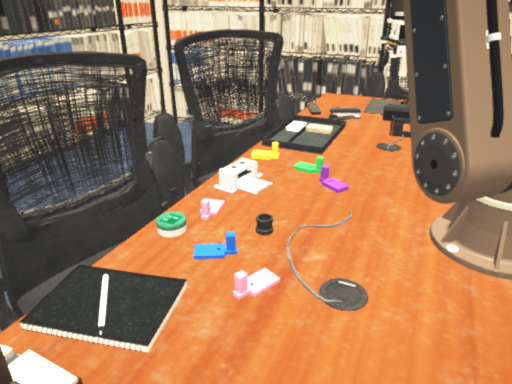

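The top view shows the clamp at about (278,163), with its bed towards the robot at (275,180). Blue is at (178,195), green at (328,208) and yellow at (339,160). The tin is at (190,157), the eraser at (308,154) and the loupe at (214,213). The pink and purple shims are decoys.

```bash
cat > h.py <<'E'
import cv2,numpy as np
from rig import robot
def cam(n):
    i=robot.camera_info(n); f=192/np.tan(np.radians(i["vfov"]/2))
    if n=="wrist":
        T=np.eye(4);T[:3,:3]=robot.read_tcp_rot();T[:3,3]=robot.read_position()
        M=T@i["T_tool_cam"]
    else: M=np.linalg.inv(i["view"])
    return M,f,i["cx"],i["cy"]
def cloud(d,c):
    M,f,cx,cy=c; v,u=np.mgrid[:384,:512]
    P=np.stack([(u-cx)/f*d,(v-cy)/f*d,d],-1)
    return P@M[:3,:3].T+M[:3,3]
def onplane(uv,z,c):
    M,f,cx,cy=c; uv=np.atleast_2d(uv)
    r=np.c_[(uv[:,0]-cx)/f,(uv[:,1]-cy)/f,np.ones(len(uv))]@M[:3,:3].T
    return M[:3,3]+r*((z-M[2,3])/r[:,2])[:,None]
HUE=dict(blue=(100,118),green=(55,80),yellow=(22,32))
TH=dict(blue=.009,green=.012,yellow=.015)
def mask(p,name):
    h=cv2.cvtColor(p,cv2.COLOR_RGB2HSV); a,b=HUE[name]
    return cv2.inRange(h,(a,120,60),(b,255,255))
def comps(m,amin=40):
    n,l,s,c=cv2.connectedComponentsWithStats(m)
    return [(l==i,s[i],c[i]) for i in range(1,n) if s[i,4]>=amin]
def down(yaw):  # tool pointing down, tool x axis at yaw (deg)
    a=np.radians(yaw);x=np.array([np.cos(a),np.sin(a),0]);z=np.array([0,0,-1.]);return np.c_[x,np.cross(z,x),z]
def shim(P,m,th):
    """P world cloud, m bool mask -> grip xy, yaw, checks, from blade-top and block-top points"""
    Q=P[m];Q=Q[Q[:,2]>-.02]
    top=Q[Q[:,2]>th+.028]; bl=Q[abs(Q[:,2]-th)<.006]
    g=np.array(cv2.minAreaRect(top[:,:2].astype(np.float32)*1000)[0])/1000
    # blade: only points farther than 20mm from grip point
    far=bl[np.linalg.norm(bl[:,:2]-g,axis=1)>.022][:,:2]
    r=cv2.minAreaRect((far*1000).astype(np.float32)); b=np.array(r[0])/1000
    d=b-g
    return g,np.degrees(np.arctan2(d[1],d[0])),np.linalg.norm(d),r,top[:,2].mean(),len(top)
E
python3 - <<'E'
from h import *
D=np.load("top0.npz");c=cam("top");P=cloud(D["d"],c);p=D["p"]
for k in HUE:
    for m,s,ce in comps(mask(p,k)):
        if ce[1]<135 or ce[1]>300: continue
        print(k,s,ce.round(1),P[m].mean(0).round(3),P[m][:,2].max().round(3))
        try: print("   ",shim(P,m,TH[k]))
        except Exception as e: print(e)
# clamp: by height
sub=np.zeros((384,512),bool);sub[145:195,250:305]=1
Q=P[sub];H=Q[(Q[:,2]>.042)&(Q[:,2]<.06)];print("clamp top",len(H),H.mean(0),cv2.minAreaRect((H[:,:2]*1000).astype(np.float32)))
B=Q[(Q[:,2]>.003)&(Q[:,2]<.02)];print("low",len(B),B.mean(0),np.median(B[:,2]),cv2.minAreaRect((B[:,:2]*1000).astype(np.float32)))
E
```

```text
clamp top 446 [ 0.60798487 -0.06537302  0.04718194] ((607.1548461914062, -64.83641815185547), (103.5000228881836, 52.49811935424805), 79.47589874267578)
low 769 [ 0.57481659 -0.059541    0.00647725] 0.006172150955952693 ((584.2689208984375, -60.36412811279297), (176.32301330566406, 160.76461791992188), 89.52239227294922)
```

Run:
```python
from h import *
D=np.load("top0.npz");p=D["p"];h=cv2.cvtColor(p,cv2.COLOR_RGB2HSV);P=cloud(D["d"],cam("top"))
for u,v in((178,192),(182,204),(328,205),(327,218),(339,158),(343,170),(275,182),(278,163)):print(p[v,u],h[v,u],P[v,u].round(3))
import h as H
for k in H.HUE:print(k,[(s,c) for m,s,c in comps(mask(p,k))][:4])
```

```text
[164 236 255] [ 96  91 255] [0.513 0.26  0.008]
[146 223 255] [ 99 109 255] [0.472 0.238 0.045]
[186 255 213] [ 72  69 255] [ 0.467 -0.221  0.015]
[191 255 219] [ 73  64 255] [ 0.425 -0.211  0.044]
[255 255 201] [ 30  54 255] [ 0.617 -0.259  0.016]
[255 255 160] [ 30  95 255] [ 0.573 -0.263  0.05 ]
[255 255 255] [  0   0 255] [ 0.542 -0.053  0.009]
[255 255 255] [  0   0 255] [ 0.598 -0.062  0.044]
blue []
green []
yellow []
```

```bash
sed -i 's/^HUE=.*/HUE=dict(blue=(90,115),green=(55,85),yellow=(25,36))/; s/(a,120,60)/(a,40,60)/' h.py
python3 - <<'E'
from h import *
D=np.load("top0.npz");c=cam("top");P=cloud(D["d"],c);p=D["p"]
for k in HUE:
    m0=mask(p,k)&((P[:,:,2]>.004)*255).astype(np.uint8)
    for m,s,ce in comps(m0):
        if ce[1]<135 or ce[1]>300 or s[4]>1500: continue
        print(k,s,ce.round(1),P[m].mean(0).round(3),P[m][:,2].max().round(3))
        try: print("   ",shim(P,m,TH[k]))
        except Exception as e: print(e)
E
```

```text
blue [305 147   8   9  46] [308.8 150.8] [ 0.642 -0.163  0.014] 0.018
    (array([0., 0.]), np.float64(-14.229810365461834), np.float64(0.6622451199366952), ((641.9258422851562, -162.78762817382812), (18.425987243652344, 23.096805572509766), 70.30149841308594), np.float64(nan), 0)
blue [169 183  18  26 266] [178.4 195.3] [0.501 0.255 0.022] 1.13
    (array([0.4495401 , 0.11808282]), np.float64(70.59063326092891), np.float64(0.14560612233437067), ((497.92724609375, 255.41390991210938), (82.8325424194336, 39.77983856201172), 28.600671768188477), np.float64(0.1139294442325126), 31)
green [180 147  20  20 297] [189.8 156.6] [0.625 0.219 0.028] 0.034
    (array([0., 0.]), np.float64(0.0), np.float64(0.0), ((0.0, 0.0), (0.0, 0.0), 0.0), np.float64(nan), 0)
green [320 196  15  27 278] [326.8 207.9] [ 0.457 -0.214  0.028] 1.13
    (array([ 0.42439859, -0.11576229]), np.float64(-74.13948062641039), np.float64(0.10452088049664561), ((452.9637756347656, -216.30404663085938), (38.88806915283203, 82.23881530761719), 80.76373291015625), np.float64(0.15145200091472552), 31)
yellow [330 147  17  27 289] [338.9 158.4] [ 0.614 -0.256  0.027] 1.13
    (array([ 0.49938684, -0.14655057]), np.float64(-45.33236649564526), np.float64(0.15998974429282928), ((611.8585205078125, -260.3347473144531), (83.16696166992188, 40.128360748291016), 14.060364723205566), np.float64(0.11507652369264311), 33)h.py:37: RuntimeWarning: Mean of empty slice.
  return g,np.degrees(np.arctan2(d[1],d[0])),np.linalg.norm(d),r,top[:,2].mean(),len(top)
  ret = ret.dtype.type(ret / rcount)
```

```bash
cat >> h.py <<'E'
def shim(P,m,th):
    """whole outline rect (84x40) -> grip xy, yaw; block gives the sense"""
    Q=P[m];Q=Q[(Q[:,2]>.3*th)&(Q[:,2]<.08)]
    top=Q[Q[:,2]>th+.02][:,:2].mean(0)
    r=cv2.minAreaRect((Q[Q[:,2]<th+.008][:,:2]*1000).astype(np.float32))
    b=cv2.boxPoints(r)/1000; e=b[1]-b[0],b[2]-b[1]; e=max(e,key=np.linalg.norm); e=e/np.linalg.norm(e)
    c=np.array(r[0])/1000
    if e@(top-c)>0:e=-e
    return c-.030*e,np.degrees(np.arctan2(e[1],e[0])),np.array(r[1]).round(1),top
def allshims(P,p):
    o={}
    for k in HUE:
        m0=mask(p,k)&((P[:,:,2]>.004)*255).astype(np.uint8)
        for m,s,ce in comps(m0):
            z=P[m][:,2]
            if np.sum((z>.04)&(z<.06))>5 and s[4]<6000: o[k]=shim(P,m,TH[k])
    return o
E
python3 - <<'E'
from h import *
D=np.load("top0.npz");P=cloud(D["d"],cam("top"))
for k,v in allshims(P,D["p"]).items():print(k,v)
q=None
for y in(-10,170):print(y,robot.ik([.58,-.06,.24],down(y)))
robot.goto([.60,-.06,.26],down(-10) if robot.ik([.60,-.06,.26],down(-10)) is not None else down(170))
c=cam("wrist");p,d=robot.grab_frame("wrist");np.savez("w0.npz",p=p,d=d,M=c[0]);cv2.imwrite("pics/w0.png",p[:,:,::-1])
P=cloud(d,c)
for k,v in allshims(P,p).items():print(k,v)
print(robot.read_t(),robot.read_qpos(),robot.read_position())
E
```

```text
blue (array([0.47158793, 0.24105284]), np.float32(28.600689), array([82.8, 39.8]), array([0.47063649, 0.24054273]))
green (array([ 0.42335273, -0.21148886]), np.float32(-9.23628), array([38.9, 82.2]), array([ 0.42348431, -0.21050877]))
yellow (array([ 0.58242159, -0.26729872]), np.float32(13.68285), array([83.6, 40.2]), array([ 0.58177073, -0.26561289]))
-10 [ 13.29796266  11.45617418 -10.1053802    0.         -68.43844562
  66.70203734]
170 [  13.29796266   11.45617418  -10.1053802     0.          -68.43844562
 -113.29796266]
yellow (array([nan, nan]), np.float32(nan), array([0., 0.]), array([ 0.58273059, -0.26381305]))
2.4083 [ 1.27671328e+01  1.27035842e+01 -5.87722539e+00  9.58536796e-04
 -7.14318964e+01  6.71432972e+01] [ 0.59990207 -0.06073581  0.259913  ]h.py:43: RuntimeWarning: invalid value encountered in divide
  b=cv2.boxPoints(r)/1000; e=b[1]-b[0],b[2]-b[1]; e=max(e,key=np.linalg.norm); e=e/np.linalg.norm(e)
```

View pics/w0.png

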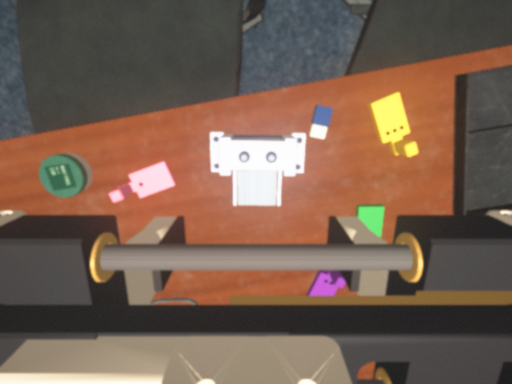

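The wrist view shows the clamp at (258,155), its bed at (257,188) with the front edge near row 206, and yellow at (392,120). The gripper partly hides the nearer things.

Run:
```python
from h import *
D=np.load("w0.npz");M,f,cx,cy=cam("wrist");p=D["p"];d=D["d"];P=cloud(d,(D["M"],f,cx,cy))
h=cv2.cvtColor(p,cv2.COLOR_RGB2HSV)
for u,v in((257,195),(258,145),(200,190),(320,180)):print((u,v),h[v,u],P[v,u].round(4))
m=((h[:,:,1]<45)&(h[:,:,2]>90)).astype(np.uint8);m[:125]=0;m[210:]=0;m[:,:200]=0;m[:,310:]=0
cs=max(comps(m*255),key=lambda t:t[1][4]);print(cs[1]);m=cs[0]
Q=P[m]
tbl=P[180:200,180:220].reshape(-1,3);tbl=tbl[tbl[:,2]<.1];print("table z",np.median(tbl[:,2]))
for lo,hi in((.001,.02),(.044,.06)):
    q=Q[(Q[:,2]>lo)&(Q[:,2]<hi)];r=cv2.minAreaRect((q[:,:2]*1000).astype(np.float32));print(lo,len(q),q.mean(0).round(4),np.median(q[:,2]),r)
# bed rows: left/right edges on plane of bed
for v in range(176,210,3):
    x=np.where(m[v])[0]
    if len(x): print(v,x.min(),x.max(),P[v,(x.min()+x.max())//2].round(4))
```

```text
(257, 195) [102   5 247] [ 0.5422 -0.0502  0.0081]
(258, 145) [120   1 254] [ 0.6228 -0.0657  0.0462]
(200, 190) [  8 131 189] [0.5636 0.0363 0.0007]
(320, 180) [  8 132 178] [ 0.5469 -0.1498  0.0015]
[ 210  132   96   74 5287]
table z 0.0006794135226341758
0.001 2431 [ 0.5722 -0.0551  0.0068] 0.007077970136612044 ((579.955078125, -56.42298889160156), (141.4073944091797, 113.31826782226562), 79.19185638427734)
0.044 2442 [ 0.6089 -0.0631  0.0472] 0.0467083234646008 ((606.8980712890625, -62.60682678222656), (103.95384216308594, 52.22989273071289), 79.07341766357422)
176 232 292 [ 0.5705 -0.0629  0.0078]
179 233 281 [ 0.567  -0.0546  0.0069]
182 233 281 [ 0.5629 -0.0539  0.009 ]
185 232 281 [ 0.558  -0.0515  0.0072]
188 232 281 [ 0.5537 -0.0507  0.0087]
191 232 281 [ 0.5493 -0.0499  0.0096]
194 232 280 [ 0.544  -0.049   0.0079]
197 233 280 [ 0.5388 -0.048   0.0066]
200 233 280 [ 0.534  -0.0472  0.0067]
203 233 280 [ 0.5298 -0.0464  0.0084]
```

```bash
cat >> h.py <<'E'
CO=np.array([.5852,-.0574]); CY=-10.9
cx_=np.array([np.cos(np.radians(CY)),np.sin(np.radians(CY))]); cy_=np.array([-cx_[1],cx_[0]])
def cw(x,y,z): return np.r_[CO+x*cx_+y*cy_,z]     # clamp -> world
def wc(p): d=np.array(p[:2])-CO; return np.array([d@cx_,d@cy_])
def pick(g,yaw,th,lift=.10):
    robot.move_gripper(.5)
    robot.goto([*g,.10],down(yaw)); robot.servo_line([*g,th+.001],speed=.12)
    robot.move_gripper(0); robot.servo_line([*g,lift],speed=.15)
    print("width mm",robot.read_grip_width()*88,"F",np.round(robot.read_force(),2),"t",robot.read_t())
E
python3 - <<'E'
from h import *
robot.goto([.48,-.2,.14],down(-9.2))
pick([.4234,-.2115],-9.2,.012)
c=cam("wrist");p,d=robot.grab_frame("wrist");cv2.imwrite("pics/w1.png",p[:,:,::-1])
# move in front of clamp, grip at clamp x=-78 (front edge at -6... start at -14)
robot.goto(cw(-.086,0,.09),down(CY))
robot.servo_line(cw(-.086,0,.032),speed=.1)
print(np.round(robot.read_force(),2),robot.read_position(),robot.read_t())
p,d=robot.grab_frame("side");cv2.imwrite("pics/s1.png",cv2.resize(p[120:250,150:350,::-1],None,fx=3,fy=3))
E
```

```text
width mm 15.92932451840314 F [ 0.96  0.03 -1.93] t 6.7583
[ 0.17 -0.24  0.42] [ 0.50101048 -0.04145308  0.03232072] 8.3167
```

View pics/s1.png

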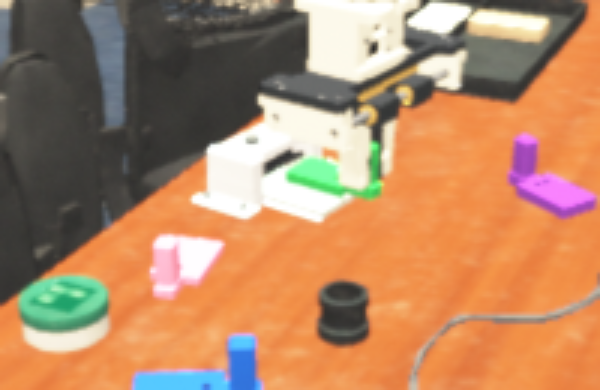

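The green shim is held level above the bed, in line with the clamp. I'll feel for the bed, then slide it in with a force limit.

```bash
cat >> h.py <<'E'
def rf(dt=.04):
    robot.dwell(dt); f=[]
    for _ in range(4): f.append(robot.read_force()); robot.dwell(.01)
    return np.mean(f,0)
def feel(x,y,z,zmin,lim=1.8):
    """lower until bed carries lim N"""
    f0=rf(.15); zc=z
    while zc>zmin:
        zc-=.0007; robot.servo_line(cw(x,y,zc),speed=.02); f=rf(.02)-f0
        if f[2]>lim: break
    print("bed contact cmd z",zc,"real",robot.read_position()[2],"F",f.round(2),"t",robot.read_t()); return zc,f0
def push(x,y,z,xend,f0,lim=15,step=.002):
    log=[]
    while x<xend-1e-6:
        x=min(x+step,xend); robot.servo_line(cw(x,y,z),speed=.04); f=rf(.01)-f0
        fx=f[:2]@cx_; fy=f[:2]@cy_; a=wc(robot.read_position())
        log.append((round(x*1e3,1),*(a*1e3).round(1),round(fx,1),round(fy,1),round(f[2],1)))
        if -fx>lim: print("STOP");break
    print(*log,sep="\n"); print("t",robot.read_t()); return x
E
python3 - <<'E'
from h import *
z,f0=feel(-.086,0,.032,.015)
np.save("st.npy",np.r_[z,f0])
x=push(-.086,0,z-.0,-.060,f0,lim=11)
E
```

```text
bed contact cmd z 0.020100000000000014 real 0.020262261216674335 F [-0.93  0.28  3.16] t 13.65
(-84.0, np.float64(-83.6), np.float64(0.1), np.float64(-0.7), np.float64(-0.5), np.float64(4.0))
(-82.0, np.float64(-81.8), np.float64(0.0), np.float64(-0.4), np.float64(-0.3), np.float64(5.8))
(-80.0, np.float64(-79.9), np.float64(-0.0), np.float64(-1.7), np.float64(-0.8), np.float64(6.5))
(-78.0, np.float64(-78.0), np.float64(-0.0), np.float64(-1.0), np.float64(-0.5), np.float64(6.6))
(-76.0, np.float64(-76.0), np.float64(-0.1), np.float64(-1.2), np.float64(-0.7), np.float64(6.5))
(-74.0, np.float64(-74.0), np.float64(-0.0), np.float64(-1.8), np.float64(-0.7), np.float64(6.5))
(-72.0, np.float64(-72.0), np.float64(-0.0), np.float64(-1.8), np.float64(-0.7), np.float64(6.8))
(-70.0, np.float64(-70.0), np.float64(-0.0), np.float64(-1.2), np.float64(-0.7), np.float64(6.7))
(-68.0, np.float64(-68.0), np.float64(-0.1), np.float64(-2.0), np.float64(-0.9), np.float64(7.0))
(-66.0, np.float64(-66.0), np.float64(-0.0), np.float64(-1.9), np.float64(-0.6), np.float64(6.9))
(-64.0, np.float64(-64.0), np.float64(-0.0), np.float64(-1.5), np.float64(-1.0), np.float64(6.4))
(-62.0, np.float64(-62.0), np.float64(-0.0), np.float64(-1.4), np.float64(-0.7), np.float64(7.1))
(-60.0, np.float64(-60.0), np.float64(-0.0), np.float64(-1.6), np.float64(-0.7), np.float64(6.8))
t 17.4417
```

Run:
```python
from h import *
s=np.load("st.npy")
push(-.060,0,s[0]+.0004,-.045,s[1:],lim=12,step=.003)
```

```text
(-57.0, np.float64(-57.3), np.float64(-0.2), np.float64(-2.4), np.float64(-0.9), np.float64(3.5))
(-54.0, np.float64(-54.2), np.float64(-0.1), np.float64(-2.0), np.float64(-0.6), np.float64(2.4))
(-51.0, np.float64(-50.8), np.float64(0.0), np.float64(-0.6), np.float64(-0.9), np.float64(0.7))
(-48.0, np.float64(-47.7), np.float64(0.1), np.float64(0.1), np.float64(-0.7), np.float64(-1.1))
(-45.0, np.float64(-44.7), np.float64(0.1), np.float64(0.2), np.float64(-0.6), np.float64(-1.7))
t 18.9
```

Run:
```python
from h import *
s=np.load("st.npy")
for dz in(.0,.0004,.0008,.0012,.0016,.002,.0024):
    robot.servo_line(cw(-.045,0,s[0]+dz),speed=.02);print(dz,robot.read_position()[2].round(5),(rf(.1)-s[1:]).round(2))
print(robot.read_t())
```

```text
0.0 0.0203 [-0.16 -0.84  0.84]
0.0004 0.02037 [ 0.78 -0.1  -2.28]
0.0008 0.02083 [ 0.57 -0.02 -2.06]
0.0012 0.02128 [ 0.82  0.27 -2.84]
0.0016 0.02168 [ 0.12  0.61 -2.53]
0.002 0.02207 [-0.13  0.76 -2.63]
0.0024 0.02249 [-0.13  1.13 -2.84]
21.5833
```

Run:
```python
from h import *
s=np.load("st.npy")
for dz in(.0028,.0032,.0036,.004,.0044):
    robot.servo_line(cw(-.045,0,s[0]+dz),speed=.02);f=rf(.06)-s[1:];print(dz,robot.read_position()[2].round(5),f.round(2))
    if f[2]<-6:break
robot.servo_line(cw(-.045,0,s[0]+.001),speed=.03)
for x in(-.045,-.055,-.06,-.064,-.068,-.072,-.076,-.09):
    robot.servo_line(cw(x,0,s[0]+.001),speed=.06);f=rf(.03)-s[1:];print(x,(f[:2]@cx_).round(2),f[2].round(2))
print(robot.read_t())
```

```text
0.0028 0.02288 [-0.09  0.17 -3.35]
0.0032 0.02329 [-0.29  0.75 -2.65]
0.0036 0.02369 [-0.56  0.86 -3.12]
0.004 0.02404 [ 0.11  0.29 -4.55]
0.0044 0.02437 [ 1.68 -0.17 -8.29]
-0.045 -0.06 -2.38
-0.055 -0.98 -2.33
-0.06 -1.45 -1.14
-0.064 -0.11 -0.07
-0.068 0.01 0.7
-0.072 -0.32 0.12
-0.076 -0.28 0.37
-0.09 0.06 0.28
26.2917
```

Green touches the presser only at bed level: the hard stop came 3.8 mm above that, so the gap is about 12 mm. Yellow should therefore fit. I'll put green back and try yellow.

```bash
cat >> h.py <<'E'
def place(g,yaw,th):
    robot.servo_line(np.r_[robot.read_position()[:2],.09],speed=.15)
    robot.goto([*g,.06],down(yaw)); robot.servo_line([*g,th+.0015],speed=.08)
    robot.dwell(.1); print("place F",np.round(robot.read_force(),1)); robot.move_gripper(.5); robot.servo_line([*g,.10],speed=.2)
E
python3 - <<'E'
from h import *
place([.4234,-.2115],-9.2,.012)
pick([.5822,-.266],13.7,.015)
robot.goto(cw(-.088,0,.06),down(CY))
robot.servo_line(cw(-.088,0,.0255),speed=.08)
z,f0=feel(-.088,0,.0255,.019)
np.save("st.npy",np.r_[z,f0])
E
```

```text
place F [-0.  -0.3 -0.8]
width mm 15.897031016728064 F [ 1.16  0.31 -2.11] t 32.8583
bed contact cmd z 0.0227 real 0.02288815087401605 F [-1.24  0.02  3.76] t 35.7833
```

Run:
```python
from h import *
s=np.load("st.npy")
push(-.088,0,s[0]+.0004,-.045,s[1:],lim=14,step=.002)
p,d=robot.grab_frame("side");cv2.imwrite("pics/s2.png",cv2.resize(p[120:250,150:350,::-1],None,fx=3,fy=3))
```

```text
(-86.0, np.float64(-85.9), np.float64(-0.0), np.float64(0.6), np.float64(0.3), np.float64(-0.2))
(-84.0, np.float64(-84.0), np.float64(-0.0), np.float64(0.6), np.float64(0.2), np.float64(0.2))
(-82.0, np.float64(-82.0), np.float64(-0.0), np.float64(0.4), np.float64(0.1), np.float64(0.2))
(-80.0, np.float64(-80.0), np.float64(-0.0), np.float64(0.0), np.float64(-0.4), np.float64(-0.0))
(-78.0, np.float64(-78.0), np.float64(-0.0), np.float64(-0.6), np.float64(0.1), np.float64(-0.3))
(-76.0, np.float64(-75.9), np.float64(0.0), np.float64(0.1), np.float64(0.4), np.float64(0.0))
(-74.0, np.float64(-73.9), np.float64(0.1), np.float64(0.2), np.float64(-0.0), np.float64(0.7))
(-72.0, np.float64(-71.8), np.float64(0.0), np.float64(0.4), np.float64(0.2), np.float64(0.8))
(-70.0, np.float64(-69.8), np.float64(0.0), np.float64(0.3), np.float64(0.2), np.float64(0.4))
(-68.0, np.float64(-68.4), np.float64(-0.2), np.float64(-2.5), np.float64(-0.1), np.float64(5.0))
(-66.0, np.float64(-66.9), np.float64(-0.4), np.float64(-4.7), np.float64(-0.3), np.float64(6.8))
(-64.0, np.float64(-65.1), np.float64(
[... 347 characters left out ...]
(11.4))
(-56.0, np.float64(-57.5), np.float64(-0.7), np.float64(-6.3), np.float64(-0.4), np.float64(10.8))
(-54.0, np.float64(-55.2), np.float64(-0.6), np.float64(-5.6), np.float64(-0.5), np.float64(9.0))
(-52.0, np.float64(-53.0), np.float64(-0.5), np.float64(-5.5), np.float64(-0.5), np.float64(8.3))
(-50.0, np.float64(-51.1), np.float64(-0.5), np.float64(-5.0), np.float64(-0.3), np.float64(9.0))
(-48.0, np.float64(-49.0), np.float64(-0.5), np.float64(-5.1), np.float64(-0.3), np.float64(9.1))
(-46.0, np.float64(-47.0), np.float64(-0.5), np.float64(-5.1), np.float64(-0.1), np.float64(8.8))
(-45.0, np.float64(-46.2), np.float64(-0.5), np.float64(-5.6), np.float64(0.3), np.float64(9.0))
t 42.2
```

Yellow passes the lip and lifts the presser at about 5–7 N. I'll push on to the back stop.

Run:
```python
from h import *
s=np.load("st.npy")
z=s[0]+.0010
print(robot.read_position()[2])
x=push(-.045,0,z,-.036,s[1:],lim=12,step=.002)
x=push(x,0,z,-.026,s[1:],lim=11,step=.001)
print(robot.read_position()[2])
```

```text
0.023202600244122497
(-43.0, np.float64(-43.5), np.float64(-0.2), np.float64(-1.5), np.float64(-0.3), np.float64(-1.1))
(-41.0, np.float64(-40.9), np.float64(-0.0), np.float64(-0.4), np.float64(-0.4), np.float64(-3.6))
(-39.0, np.float64(-38.9), np.float64(0.0), np.float64(0.9), np.float64(-0.3), np.float64(-5.8))
(-37.0, np.float64(-37.1), np.float64(-0.0), np.float64(-0.2), np.float64(-0.4), np.float64(-6.3))
(-36.0, np.float64(-36.3), np.float64(-0.1), np.float64(-1.2), np.float64(-0.1), np.float64(-6.4))
t 43.7083
STOP
(-35.0, np.float64(-35.2), np.float64(-0.1), np.float64(-1.8), np.float64(0.1), np.float64(-6.6))
(-34.0, np.float64(-34.1), np.float64(-0.0), np.float64(-1.9), np.float64(-0.6), np.float64(-7.0))
(-33.0, np.float64(-33.0), np.float64(-0.0), np.float64(-1.8), np.float64(-0.7), np.float64(-7.4))
(-32.0, np.float64(-32.0), np.float64(-0.0), np.float64(-2.2), np.float64(-0.2), np.float64(-7.7))
(-31.0, np.float64(-31.0), np.float64(-0.0), np.float64(-2.3), np.float64(-0.2), np.float64(-7.9))
(-30.0, np.float64(-30.3), np.float64(-0.1), np.float64(-3.8), np.float64(0.2), np.float64(-6.2))
(-29.0, np.float64(-30.2), np.float64(-0.3), np.float64(-8.0), np.float64(0.7), np.float64(-3.0))
(-28.0, np.float64(-30.2), np.float64(-0.4), np.float64(-12.1), np.float64(2.4), np.float64(1.2))
t 46.0417
0.023646130979716382
```

The shim stopped firmly at the back stop (TCP at −30.2). I'll take the load off, let go, retreat and check.

Run:
```python
from h import *
s=np.load("st.npy")
robot.servo_line(cw(-.0299,0,s[0]+.0003),speed=.03); print((rf(.1)-s[1:]).round(1))
robot.move_gripper(.4)
robot.servo_line(cw(-.0302,0,.12),speed=.12)
robot.goto(cw(-.10,0,.26),down(CY)); robot.dwell(.2)
c=cam("wrist");p,d=robot.grab_frame("wrist");P=cloud(d,c);cv2.imwrite("pics/w2.png",p[:,:,::-1])
c2=cam("top");p2,d2=robot.grab_frame("top");P2=cloud(d2,c2);np.savez("end.npz",p=p,d=d,M=c[0])
p3,_=robot.grab_frame("side");cv2.imwrite("pics/s3.png",cv2.resize(p3[120:250,150:350,::-1],None,fx=3,fy=3))
for n,(PP,pp) in dict(wrist=(P,p),top=(P2,p2)).items():
    for k in HUE:
        m0=mask(pp,k)&((PP[:,:,2]>.004)*255).astype(np.uint8)
        for m,st,ce in comps(m0):
            Q=PP[m];Q=Q[Q[:,2]<.1]; t=Q[Q[:,2]>.035]
            if len(t)>5: print(n,k,ce.round(0),"block",t[:,:2].mean(0).round(4),np.percentile(t[:,2],90).round(4),"clamp",wc(t[:,:2].mean(0)).round(4))
print(robot.read_t())
```

```text
[-6.6  0.7 -1.3]
wrist blue [ 61. 185.] block [0.4722 0.242 ] 0.0452 clamp [-0.1675  0.2726]
wrist green [379. 155.] block [ 0.4256 -0.207 ] 0.0484 clamp [-0.1284 -0.1771]
wrist yellow [256.  96.] block [ 0.5553 -0.0499] 0.0584 clamp [-0.0308  0.0017]
top green [327. 208.] block [ 0.4237 -0.2101] 0.0508 clamp [-0.1297 -0.1804]
49.0
```

View pics/w2.png

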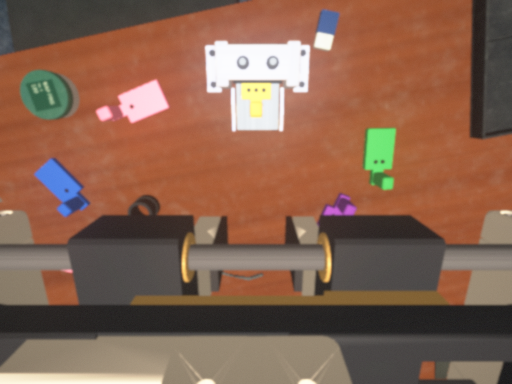

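View pics/s3.png

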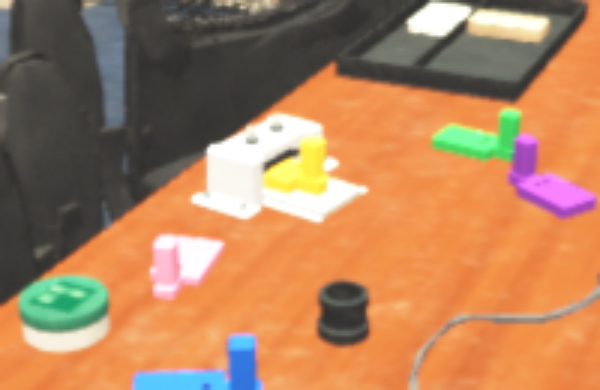

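The wrist view shows yellow straight in the clamp at (256,96), upright, with its block top at the expected height. Green is flat at (379,155), blue is untouched at (61,185), and the tin, eraser and loupe haven't moved. Handing in.

```bash
python3 -c "
from rig import robot
print(robot.job_done(), robot.read_t())"
```

```text
the job is handed in; nothing more can be done
the job is handed in; nothing more can be done
```

The yellow shim is the thickest that fits: it is fully home against the back stop, held by the presser and released, green (tried first, too loose) and blue lie flat clear of the clamp, and I handed the job in at about 49 s, with no verdict shown.

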